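Snap the prep box lid shut all the way round

TASK

The lid of the white food box is only resting in place: press down its green rim with the fingertips, one side after another, until all four sections have clicked shut. Do not lift, tip or shove the box; leave it standing where it is, leave the squeeze bottles and the sauce tub alone, and finish clear of everything.

Things in the scene. Friction and masses are not known exactly. Their poses are not given: they have to be found in the camera images.
- box: loose white food box, about 0.9 kg, lid on; over the rim 190 mm along its x (away from the robot), 150 mm along y; clicked rim top 74 mm above the counter. Origin: centre of the underside, z up. White lid panel (top 71 mm); round it four green rim sections reaching 26 mm out from their hinges, which lie 69 mm (front, back) or 49 mm (left, right) from the box centre; fixed white corners
- rim_front (a joint): hinge (on the inner edge) of the green rim section on the front (-x) side, a strip 94 mm long, 26 mm wide, 4 mm thick. 0 rad = standing up, unclicked, outer edge 9 mm too high; 0.36 = clicked shut; starts between 0 and 0.08. Snap: 18 mm out from the hinge it resists with about 7 N at first, then less; past half way it clicks shut by itself and stays; let go earlier, it springs up.
- rim_front_mid (a point): point on the top face of the green section on the front (-x) side, halfway along it and 18 mm out from its hinge: a good place to press (moves with the section; about 80 mm above the counter while open, 74 mm when clicked)
- rim_left (a joint): hinge (on the inner edge) of the green rim section on the left (+y) side, a strip 134 mm long, 26 mm wide, 4 mm thick. 0 rad = standing up, unclicked, outer edge 9 mm too high; 0.36 = clicked shut; starts between 0 and 0.08. Snap: 18 mm out from the hinge it resists with about 7 N at first, then less; past half way it clicks shut by itself and stays; let go earlier, it springs up.
- rim_left_mid (a point): point on the top face of the green section on the left (+y) side, halfway along it and 18 mm out from its hinge: a good place to press (moves with the section; about 80 mm above the counter while open, 74 mm when clicked)
- rim_back (a joint): hinge (on the inner edge) of the green rim section on the back (+x) side, a strip 94 mm long, 26 mm wide, 4 mm thick. 0 rad = standing up, unclicked, outer edge 9 mm too high; 0.36 = clicked shut; starts between 0 and 0.08. Snap: 18 mm out from the hinge it resists with about 7 N at first, then less; past half way it clicks shut by itself and stays; let go earlier, it springs up.
- rim_back_mid (a point): point on the top face of the green section on the back (+x) side, halfway along it and 18 mm out from its hinge: a good place to press (moves with the section; about 80 mm above the counter while open, 74 mm when clicked)
- rim_right (a joint): hinge (on the inner edge) of the green rim section on the right (-y) side, a strip 134 mm long, 26 mm wide, 4 mm thick. 0 rad = standing up, unclicked, outer edge 9 mm too high; 0.36 = clicked shut; starts between 0 and 0.08. Snap: 18 mm out from the hinge it resists with about 7 N at first, then less; past half way it clicks shut by itself and stays; let go earlier, it springs up.
- rim_right_mid (a point): point on the top face of the green section on the right (-y) side, halfway along it and 18 mm out from its hinge: a good place to press (moves with the section; about 80 mm above the counter while open, 74 mm when clicked)
- bottle_yellow: loose yellow squeeze bottle with white pointed nozzle, 52 mm diameter, 150 mm tall, standing beside the box; origin at the centre of its underside; to be left alone
- bottle_red: loose red squeeze bottle with white pointed nozzle, 52 mm diameter, 150 mm tall, standing beside the box; origin at the centre of its underside; to be left alone
- tub: loose small orange sauce tub with a black lid, 66 mm diameter, 58 mm tall, standing beside the box; origin at the centre of its underside; to be left alone
There are look-alikes about, which are no part of the job. There is more than one size of the box; the one meant has the size given above.

How it is judged:
By the outcome, as a careful person would: the job done as asked, in the order asked, and still so for the second after the job is handed in, with the robot touching nothing.
It also fails if it takes over 54 s, if anything falls off the work surface, if the arm or the gripper's body presses on something with over 40 N, if the wrist force passes 120 N, or if a joint passes its speed limit or range.

ROBOT

A 6-joint arm with a two-finger parallel gripper is mounted at the origin on the work surface. World frame = base frame: x ahead of the robot, y to its left, z up, the work surface at z = 0. Lengths are in m, angles in rad, forces in N, time in s.
With the tool pointing down it reaches from about 0.35 to 0.925 m from the base axis. Payload 6.4 kg.
Tool frame: the origin (TCP) lies on the centre line of the jaws, within the pads' length; the fingertips stand 11 mm ahead of it and the grasp point (between the pads) lies 8 mm behind it (robot.finger_overhang is the distance from the TCP to the fingertips, in m); z points along the fingers, y is the line along which they close (so a half turn about z gives the same grasp; the last joint's range is limited). The gripper opens to 94 mm and grips with 3 to 60 N. Pads are 16 mm wide; open, the fingers measure 119 mm over their backs; the gripper's body (75 mm by 177 mm) begins 78 mm behind the grasp point.
Start: joints at [-1.418, 0.245, 1.558, -0, 1.339, -0.174], TCP at [0.209, -0.616, 0.216] pointing down, gripper open.
Joint ranges: [-3.13, 3.13], [-1.02, 2.26], [0.13, 2.54], [-0.95, 4.09], [0.21, 2.88], [-2.74, 2.74]. Speed limits (rad/s): [2.57, 2.57, 3.14, 3.14, 3.14, 3.14].

INTERFACE

Orientations are given as a rotation vector (axis times angle).
In Python, from plant import robot gives the robot as it stands. The module is installed in compiled form; this text tells all that it offers.
- The arm moves only by the tool play_rows, never from a script. Its argument "targets" is a list of rows, each an object of numbers: "fingers": the closure in counts, from 0 (fully open) to 255 (shut); "dx", "dy", "dz": the shift along the tool's x, y, z in m; "ax", "ay", "az": the turn, a rotation vector about the tool's x, y, z in rad. A call has 1 to 12 rows; each row shifts and turns the commanded pose from where the row before left it, along the tool's axes as they then stand; what a row does not reach is not made up. A row lasts 1/10 s, in which the tool goes at most 50 mm and 8.59 degrees, less where a joint would pass 70% of its speed; a pose out of reach is approached as far as the arm can. A call with a gripper value outside its range is refused whole. The fingers move at their own pace and stop on an object; "force" is the grip in N (left out, the last holds). Time passes only in rows, so rows that do not move let the fingers close. It gives the time, the measured TCP pose, the force, the opening and the grip force at its end, in the units of the state.
- robot.sense(): the state, without advancing time (a new reading comes with each control period).
- robot.grab_frame(name): name is "scene" or "top" or "wrist"; returns a dict with "color" (480x640x3 uint8, red, green, blue), "K" (3x3 intrinsics, pixels), "R" (3x3) and "t" (3): a world point X has camera coordinates R X + t; the wrist camera has in their place "hand_eye" (4x4, takes a point from camera to tool coordinates, whose origin is the TCP and whose axes are the flange's). Camera axes: x right, y down, z forward; pixel columns grow to the right and rows downward; lengths in m; the calibration is good to about 2 mm. The wrist camera is an equidistant fisheye: a pixel r from the principal point sees the ray r / f radians off the axis. A picture is of the moment at which its call begins: read the wrist's pose just before it. There is no depth.
- robot.hand_in(): hands the job in; it is judged then, once.
The state is a dict: "clock": time; "joint_pos": joint angles; "dq": joint speeds; "effort": joint torques, N m; "tcp_pos": TCP position; "eef_rot": TCP orientation; "wrist_force": force on the tool from outside, world axes, zero at the start; "torque": the same for the moment, N m; "width": opening from 0.0 (shut) to 1.0 (fully open); "grip_force": force on a finger pad.
Only numpy, scipy, OpenCV 4.12 (cv2) and the standard library are available. Lean on these libraries where they do the work, as an engineer would, in place of code of your own. Each camera call takes 0.05 s, during which the arm holds its last target. There are 200 camera calls.

## Working session

There is one attempt and no reset: what is moved stays moved. The work goes in short steps, Python scripts to look and compute and a tool call to move; the robot and the scene stay as the last step left them, time stands still between calls to the robot, and variables do not carry over. Pictures are saved under pics/ and viewed, at most 10 in all, crops included, and the job is handed in when it is done.

Besides the shell and the picture viewer there is one more tool, called in YAML: its name, and indented under it one key for each argument. play_rows: Moves the arm, as the interface text tells. Its arguments: {"type":"object","properties":{"targets":{"type":"array"},"force":{"type":"number"}},"required":["targets"]}

```bash
mkdir -p pics
python3 - <<'E'
from plant import robot
import cv2,numpy as np,pickle
s=robot.sense(); print(s['clock'],s['tcp_pos'],s['eef_rot'],s['width'])
for n in('scene','top'):
    f=robot.grab_frame(n); cv2.imwrite(f'pics/{n}0.png',f['color'][:,:,::-1]); pickle.dump(f,open(n+'.pkl','wb')); print(n,f['K'].round(1).tolist(),f['R'].round(3).tolist(),f['t'].round(3).tolist())
E
```

```text
0.0 [ 0.20859935 -0.61500674  0.21536611] [-3.09787179e+00 -5.10776674e-01 -4.98262540e-05] 1.002031532673451
scene [[498.1, 0.0, 310.3], [0.0, 498.1, 240.8], [0.0, 0.0, 1.0]] [[-0.567, 0.823, 0.009], [0.448, 0.318, -0.836], [-0.691, -0.47, -0.549]] [0.335, -0.199, 1.44]
top [[612.6, 0.0, 314.3], [0.0, 612.6, 240.9], [0.0, 0.0, 1.0]] [[0.01, -1.0, -0.011], [-0.996, -0.009, -0.086], [0.086, 0.012, -0.996]] [0.01, 0.617, 1.128]
```

View pics/top0.png

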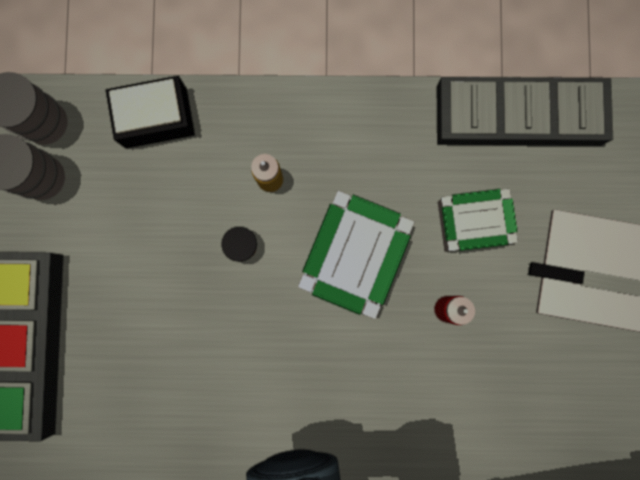

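View pics/scene0.png

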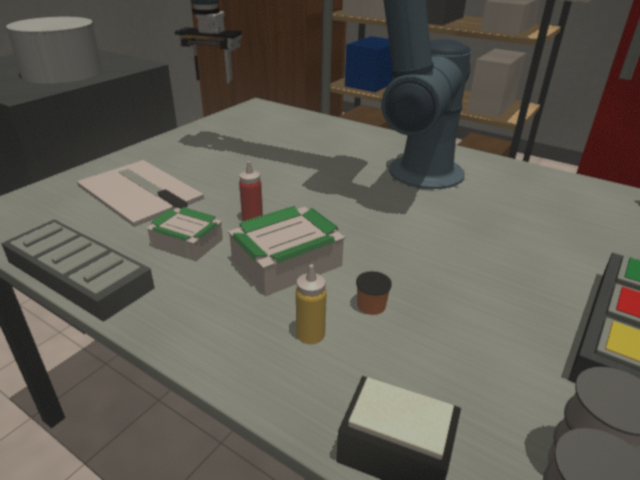

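Candidates for the box in the top image are the large green-rimmed box at (357,254) and a small look-alike at (480,220). I choose the large one, and will check its size by back-projecting it.

```bash
cat > h.py <<'E'
import numpy as np,cv2,pickle
def bp(f,p,z):
    R,t,K=map(np.array,(f['R'],f['t'],f['K'])); c=-R.T@t; d=R.T@np.linalg.inv(K)@np.array([p[0],p[1],1.]); return c+d*(z-c[2])/d[2]
def yawof(s):
    R=cv2.Rodrigues(np.array(s['eef_rot'],float))[0]; return R
E
python3 - <<'E'
from h import *
f=pickle.load(open('top.pkl','rb')); im=f['color']
h=cv2.cvtColor(im,cv2.COLOR_RGB2HSV)
m=((h[...,0]>45)&(h[...,0]<85)&(h[...,1]>120)&(h[...,2]>40)).astype(np.uint8)
n,l,st,c=cv2.connectedComponentsWithStats(m)
P=[]
for i in range(1,n):
    if st[i,4]>60:
        r=cv2.minAreaRect(np.argwhere(l==i)[:,::-1].astype(np.float32)); w=bp(f,c[i],.077)
        b=[bp(f,q,.077)[:2] for q in cv2.boxPoints(r)]
        print(c[i].round(1),st[i,4],w.round(4)[:2],[round(float(np.linalg.norm(b[k]-b[k+1])),4) for k in (0,1)])
for n,p,z in(('yellow noz',(264,163),.15),('red noz',(463,310),.15),('tub',(239,244),.058)): print(n,bp(f,p,z).round(3))
cv2.imwrite('pics/crop1.png',cv2.resize(im[170:330,280:530,::-1],None,fx=3,fy=3,interpolation=cv2.INTER_CUBIC))
E
```

```text
[476.1 196.4] 412 [ 0.6958 -0.2764] [0.0853, 0.016]
[373.4 211. ] 739 [ 0.6678 -0.0909] [0.0268, 0.0925]
[509.2 215.5] 295 [ 0.6615 -0.3354] [0.0166, 0.0591]
[323.1 240.3] 1049 [ 6.137e-01 -4.000e-04] [0.1313, 0.0265]
[448.4 222.8] 304 [ 0.6473 -0.2259] [0.0169, 0.0583]
[389.2 267.3] 1120 [ 0.5661 -0.1193] [0.1314, 0.0276]
[482.7 242.4] 429 [ 0.6124 -0.2871] [0.0849, 0.0163]
[338.5 297. ] 743 [ 0.5123 -0.0288] [0.0262, 0.0913]
[ 10.8 407.7] 926 [0.3114 0.55  ] [0.0411, 0.0695]
yellow noz [0.739 0.102 0.15 ]
red noz [ 0.493 -0.234  0.15 ]
tub [0.607 0.154 0.058]
```

View pics/crop1.png

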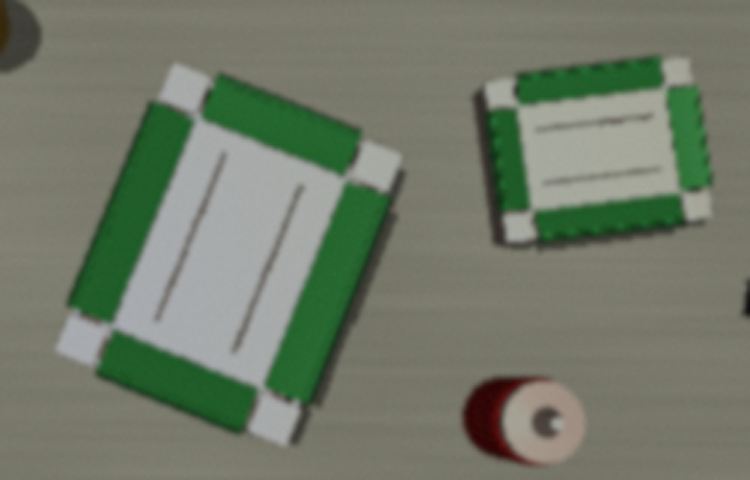

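Large box: its green strips measure 131 x 27 and 92 x 26 mm, which matches the description. The look-alike's are 85 and 59 mm long. Box centre is about (0.590, -0.060), yaw about -21.8°. I'm moving high to above the front section with the fingers shut.

play_rows:
  targets:
    - {"fingers":255,"dx":0.0236,"dy":-0.023}
    - {"fingers":255,"dx":0.0236,"dy":-0.023}
    - {"fingers":255,"dx":0.0236,"dy":-0.023}
    - {"fingers":255,"dx":0.0236,"dy":-0.023}
    - {"fingers":255,"dx":0.0236,"dy":-0.023}
    - {"fingers":255,"dx":0.0236,"dy":-0.023}
    - {"fingers":255,"dx":0.0236,"dy":-0.023}
    - {"fingers":255,"dx":0.0236,"dy":-0.023}
    - {"fingers":255,"dx":0.0236,"dy":-0.023}
    - {"fingers":255,"dx":0.0236,"dy":-0.023}
  force: 20

```text
$.targets[0]: bad value
```

play_rows:
  targets:
    - {"fingers":255,"dx":0.0236,"dy":-0.023}
    - {"fingers":255,"dx":0.0236,"dy":-0.023}
    - {"fingers":255,"dx":0.0236,"dy":-0.023}
    - {"fingers":255,"dx":0.0236,"dy":-0.023}
    - {"fingers":255,"dx":0.0236,"dy":-0.023}
    - {"fingers":255,"dx":0.0236,"dy":-0.023}
    - {"fingers":255,"dx":0.0236,"dy":-0.023}
    - {"fingers":255,"dx":0.0236,"dy":-0.023}
    - {"fingers":255,"dx":0.0236,"dy":-0.023}
    - {"fingers":255,"dx":0.0236,"dy":-0.023}
    - {"fingers":255}

```text
$.targets[0]: bad value
```

```bash
cat >> h.py <<'E'
T={'front':(.509,-.0277),'left':(.615,.002),'back':(.671,-.092),'right':(.565,-.122)}
def go(name,tipz):
    from plant import robot
    s=robot.sense(); R=cv2.Rodrigues(np.array(s['eef_rot'],float))[0]; p=np.array(s['tcp_pos'])
    print(round(s['clock'],2),p.round(4),'F',np.round(s['wrist_force'],1),'w',round(s['width'],3),'zax',R[:,2].round(3),robot.finger_overhang)
    print(name,'tool shift',(R.T@(np.array([*T[name],tipz+robot.finger_overhang])-p)).round(4))
E
python3 - <<'E'
from h import *
go('front',.095)
from plant import robot
f=robot.grab_frame('wrist'); cv2.imwrite('pics/w1.png',f['color'][:,:,::-1])
E
```

```text
0.1 [ 0.2086 -0.6151  0.2155] F [-0.5  0.3 -0.1] w 1.002 zax [-0.     0.002 -1.   ] 0.011
front tool shift [ 0.473  -0.4597  0.1104]
```

View pics/w1.png

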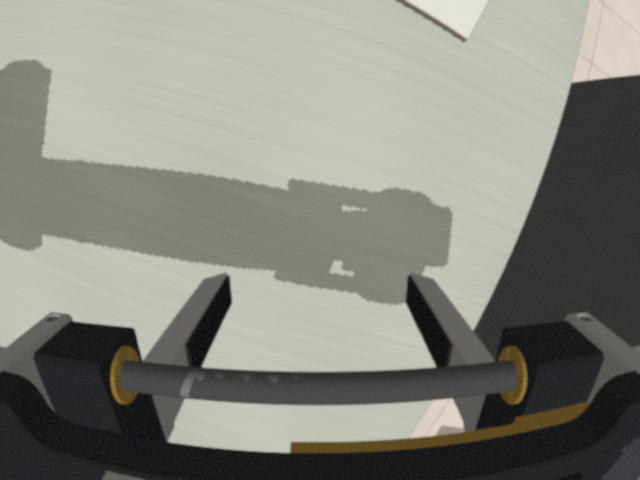

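The wrist picture shows bare counter and the open fingers at (210,320) and (430,320), so the arm has not moved. The rows were refused, probably because each one needs every key.

play_rows:
  targets:
    - {"fingers":255,"dx":0.0236,"dy":-0.023,"dz":0,"ax":0,"ay":0,"az":0}
    - {"fingers":255,"dx":0.0236,"dy":-0.023,"dz":0,"ax":0,"ay":0,"az":0}
    - {"fingers":255,"dx":0.0236,"dy":-0.023,"dz":0,"ax":0,"ay":0,"az":0}
    - {"fingers":255,"dx":0.0236,"dy":-0.023,"dz":0,"ax":0,"ay":0,"az":0}
    - {"fingers":255,"dx":0.0236,"dy":-0.023,"dz":0,"ax":0,"ay":0,"az":0}
    - {"fingers":255,"dx":0.0236,"dy":-0.023,"dz":0,"ax":0,"ay":0,"az":0}
    - {"fingers":255,"dx":0.0236,"dy":-0.023,"dz":0,"ax":0,"ay":0,"az":0}
    - {"fingers":255,"dx":0.0236,"dy":-0.023,"dz":0,"ax":0,"ay":0,"az":0}
    - {"fingers":255,"dx":0.0236,"dy":-0.023,"dz":0,"ax":0,"ay":0,"az":0}
    - {"fingers":255,"dx":0.0236,"dy":-0.023,"dz":0,"ax":0,"ay":0,"az":0}
  force: 20

```text
clock: 1.15
tcp_pos: [0.3586, -0.3206, 0.2162]
eef_rot: [-3.1, -0.511, 0.0]
wrist_force: [-0.6, 0.1, -0.7]
width: 0.187
grip_force: 0.0
```

play_rows:
  targets:
    - {"fingers":255,"dx":0.0236,"dy":-0.023,"dz":0,"ax":0,"ay":0,"az":0}
    - {"fingers":255,"dx":0.0236,"dy":-0.023,"dz":0,"ax":0,"ay":0,"az":0}
    - {"fingers":255,"dx":0.0236,"dy":-0.023,"dz":0,"ax":0,"ay":0,"az":0}
    - {"fingers":255,"dx":0.0236,"dy":-0.023,"dz":0,"ax":0,"ay":0,"az":0}
    - {"fingers":255,"dx":0.0236,"dy":-0.023,"dz":0,"ax":0,"ay":0,"az":0}
    - {"fingers":255,"dx":0.0236,"dy":-0.023,"dz":0,"ax":0,"ay":0,"az":0}
    - {"fingers":255,"dx":0.0236,"dy":-0.023,"dz":0,"ax":0,"ay":0,"az":0}
    - {"fingers":255,"dx":0.0236,"dy":-0.023,"dz":0,"ax":0,"ay":0,"az":0}
    - {"fingers":255,"dx":0.0236,"dy":-0.023,"dz":0,"ax":0,"ay":0,"az":0}
    - {"fingers":255,"dx":0.0236,"dy":-0.023,"dz":0,"ax":0,"ay":0,"az":0}
    - {"fingers":255,"dx":0,"dy":0,"dz":0.04,"ax":0,"ay":0,"az":0}
    - {"fingers":255,"dx":0,"dy":0,"dz":0.03,"ax":0,"ay":0,"az":0}

```text
clock: 2.35
tcp_pos: [0.5081, -0.0274, 0.1453]
eef_rot: [3.099, 0.514, 0.0]
wrist_force: [-0.9, -0.1, 0.2]
width: 0.005
grip_force: 0.0
```

Run:
```python
from h import *
from plant import robot
go('front',.095)
s=robot.sense()
f=robot.grab_frame('wrist'); im=f['color'].copy(); H=np.array(f['hand_eye']); K=np.array(f['K'])
R=cv2.Rodrigues(np.array(s['eef_rot'],float))[0]
def px(X):
    q=np.linalg.inv(H)@np.r_[R.T@(np.array(X)-s['tcp_pos']),1]; q=q[:3]
    th=np.arctan2(np.hypot(q[0],q[1]),q[2]); a=q[:2]/np.hypot(q[0],q[1])
    return K[0,0]*th*a+K[:2,2]
for n,t in T.items():
    p=px([*t,.080]); print(n,p.round(0)); cv2.circle(im,(int(p[0]),int(p[1])),4,(255,0,0),1)
cv2.imwrite('pics/w2.png',im[:,:,::-1])
```

```text
2.35 [ 0.5081 -0.0274  0.1453] F [-0.9 -0.1  0.2] w 0.005 zax [ 0. -0. -1.] 0.011
front tool shift [0.0007 0.0006 0.0393]
front [322. 255.]
left [333.  84.]
back [493.  62.]
right [479. 223.]
```

View pics/w2.png

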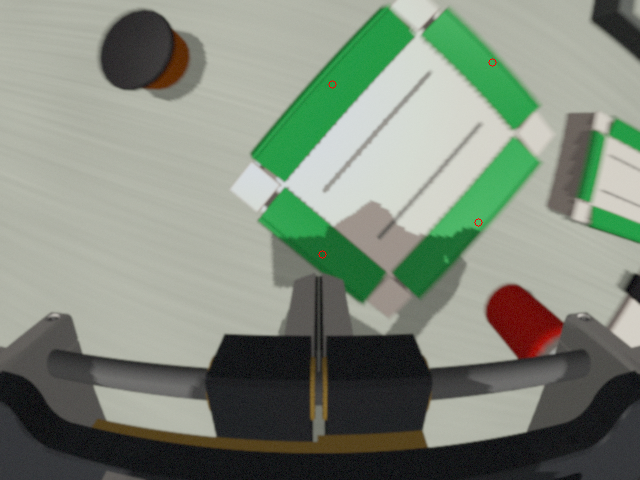

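The circles for the four press points all fall on the outer half of their green strips: front (322,255), left (333,84), back (493,62), right (479,223). Pressing the front section now.

play_rows:
  targets:
    - {"fingers":255,"dx":0.0007,"dy":0.0006,"dz":0.03,"ax":0,"ay":0,"az":0}
    - {"fingers":255,"dx":0,"dy":0,"dz":0.016,"ax":0,"ay":0,"az":0}
    - {"fingers":255,"dx":0,"dy":0,"dz":0.002,"ax":0,"ay":0,"az":0}
    - {"fingers":255,"dx":0,"dy":0,"dz":0.002,"ax":0,"ay":0,"az":0}
    - {"fingers":255,"dx":0,"dy":0,"dz":0.002,"ax":0,"ay":0,"az":0}
    - {"fingers":255,"dx":0,"dy":0,"dz":0.002,"ax":0,"ay":0,"az":0}
    - {"fingers":255,"dx":0,"dy":0,"dz":0.002,"ax":0,"ay":0,"az":0}
    - {"fingers":255,"dx":0,"dy":0,"dz":0.002,"ax":0,"ay":0,"az":0}
    - {"fingers":255,"dx":0,"dy":0,"dz":0.001,"ax":0,"ay":0,"az":0}

```text
clock: 3.3
tcp_pos: [0.509, -0.0288, 0.0875]
eef_rot: [3.1, 0.511, 0.001]
wrist_force: [-1.4, -0.4, -0.2]
width: 0.004
grip_force: 0.0
```

play_rows:
  targets:
    - {"fingers":255,"dx":0,"dy":0,"dz":0.001,"ax":0,"ay":0,"az":0}
    - {"fingers":255,"dx":0,"dy":0,"dz":0.001,"ax":0,"ay":0,"az":0}
    - {"fingers":255,"dx":0,"dy":0,"dz":0,"ax":0,"ay":0,"az":0}

```text
clock: 3.6
tcp_pos: [0.5088, -0.0288, 0.0853]
eef_rot: [-3.1, -0.511, 0.0]
wrist_force: [-0.8, 0.5, -0.6]
width: 0.004
grip_force: 0.0
```

play_rows:
  targets:
    - {"fingers":255,"dx":0,"dy":0,"dz":-0.01,"ax":0,"ay":0,"az":0}
    - {"fingers":255,"dx":0,"dy":0,"dz":-0.03,"ax":0,"ay":0,"az":0}
    - {"fingers":255,"dx":0,"dy":0,"dz":-0.02,"ax":0,"ay":0,"az":0}
    - {"fingers":255,"dx":0,"dy":0,"dz":0,"ax":0,"ay":0,"az":0}

```text
clock: 4.0
tcp_pos: [0.5113, -0.0294, 0.1493]
eef_rot: [3.097, 0.511, 0.01]
wrist_force: [0.3, 0.1, 0.3]
width: 0.009
grip_force: 0.0
```

Run:
```python
from h import *
from plant import robot
go('left',.088)
f=robot.grab_frame('wrist'); a=cv2.imread('pics/w2.png')[170:330,200:500]; b=f['color'][170:330,200:500,::-1]
cv2.imwrite('pics/w3.png',cv2.resize(np.vstack([a,b]),None,fx=1.8,fy=1.8))
```

```text
4.0 [ 0.5113 -0.0294  0.1493] F [0.3 0.1 0.3] w 0.009 zax [ 0.007 -0.002 -1.   ] 0.011
left tool shift [0.108  0.0034 0.0509]
```

View pics/w3.png

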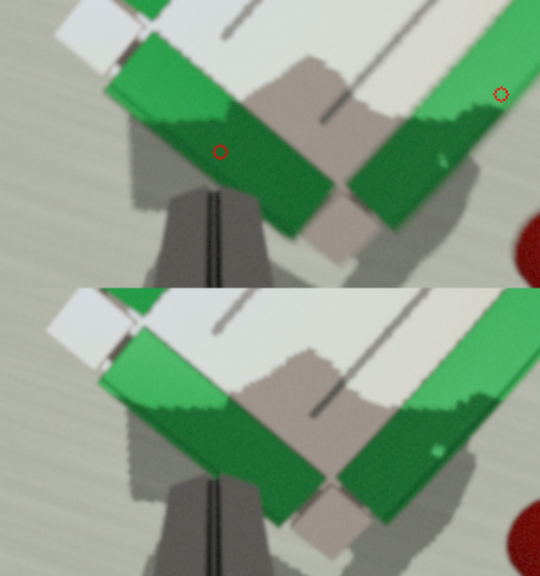

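The front strip is now lighter and flush with the white corners, so it looks clicked. Next is the left section.

play_rows:
  targets:
    - {"fingers":255,"dx":0.037,"dy":0.0015,"dz":0,"ax":0,"ay":0,"az":0}
    - {"fingers":255,"dx":0.037,"dy":0.0015,"dz":0,"ax":0,"ay":0,"az":0}
    - {"fingers":255,"dx":0.0365,"dy":0.0015,"dz":0,"ax":0,"ay":0,"az":0}
    - {"fingers":255,"dx":0,"dy":0,"dz":0.03,"ax":0,"ay":0,"az":0}
    - {"fingers":255,"dx":0,"dy":0,"dz":0.014,"ax":0,"ay":0,"az":0}
    - {"fingers":255,"dx":0,"dy":0,"dz":0,"ax":0,"ay":0,"az":0}

```text
clock: 4.65
tcp_pos: [0.6116, 0.0029, 0.097]
eef_rot: [-3.097, -0.511, 0.013]
wrist_force: [-1.2, -0.5, -1.8]
width: 0.001
grip_force: 0.0
```

play_rows:
  targets:
    - {"fingers":255,"dx":0,"dy":0,"dz":0.002,"ax":0,"ay":0,"az":0}
    - {"fingers":255,"dx":0,"dy":0,"dz":0.002,"ax":0,"ay":0,"az":0}
    - {"fingers":255,"dx":0,"dy":0,"dz":0.002,"ax":0,"ay":0,"az":0}
    - {"fingers":255,"dx":0,"dy":0,"dz":0.002,"ax":0,"ay":0,"az":0}

```text
clock: 5.05
tcp_pos: [0.6154, 0.0022, 0.0944]
eef_rot: [3.099, 0.511, 0.003]
wrist_force: [-1.1, 0.3, 4.7]
width: 0.007
grip_force: 2.8
```

play_rows:
  targets:
    - {"fingers":255,"dx":0,"dy":0,"dz":0.002,"ax":0,"ay":0,"az":0}
    - {"fingers":255,"dx":0,"dy":0,"dz":0.002,"ax":0,"ay":0,"az":0}
    - {"fingers":255,"dx":0,"dy":0,"dz":0.001,"ax":0,"ay":0,"az":0}
    - {"fingers":255,"dx":0,"dy":0,"dz":0.001,"ax":0,"ay":0,"az":0}
    - {"fingers":255,"dx":0,"dy":0,"dz":0,"ax":0,"ay":0,"az":0}

```text
clock: 5.55
tcp_pos: [0.6144, 0.0024, 0.0867]
eef_rot: [-3.099, -0.511, 0.002]
wrist_force: [0.4, 0.8, 0.6]
width: 0.003
grip_force: 0.0
```

Left: about 5 N of resistance, then it let go. Lifting and moving to the back section.

play_rows:
  targets:
    - {"fingers":255,"dx":0,"dy":0,"dz":-0.01,"ax":0,"ay":0,"az":0}
    - {"fingers":255,"dx":0,"dy":0,"dz":-0.03,"ax":0,"ay":0,"az":0}
    - {"fingers":255,"dx":0.008,"dy":0.036,"dz":0,"ax":0,"ay":0,"az":0}
    - {"fingers":255,"dx":0.008,"dy":0.036,"dz":0,"ax":0,"ay":0,"az":0}
    - {"fingers":255,"dx":0.0075,"dy":0.0355,"dz":0,"ax":0,"ay":0,"az":0}
    - {"fingers":255,"dx":0,"dy":0,"dz":0,"ax":0,"ay":0,"az":0}
    - {"fingers":255,"dx":0,"dy":0,"dz":0.02,"ax":0,"ay":0,"az":0}
    - {"fingers":255,"dx":0,"dy":0,"dz":0.007,"ax":0,"ay":0,"az":0}
    - {"fingers":255,"dx":0,"dy":0,"dz":0,"ax":0,"ay":0,"az":0}

```text
clock: 6.45
tcp_pos: [0.6703, -0.0908, 0.099]
eef_rot: [-3.098, -0.512, 0.005]
wrist_force: [-0.8, -0.5, -0.7]
width: 0.005
grip_force: 0.0
```

play_rows:
  targets:
    - {"fingers":255,"dx":0,"dy":0,"dz":0.002,"ax":0,"ay":0,"az":0}
    - {"fingers":255,"dx":0,"dy":0,"dz":0.002,"ax":0,"ay":0,"az":0}
    - {"fingers":255,"dx":0,"dy":0,"dz":0.002,"ax":0,"ay":0,"az":0}
    - {"fingers":255,"dx":0,"dy":0,"dz":0.001,"ax":0,"ay":0,"az":0}

```text
clock: 6.85
tcp_pos: [0.6722, -0.0918, 0.0943]
eef_rot: [3.099, 0.511, 0.002]
wrist_force: [-0.8, 0.8, 4.0]
width: 0.002
grip_force: 2.1
```

play_rows:
  targets:
    - {"fingers":255,"dx":0,"dy":0,"dz":0.002,"ax":0,"ay":0,"az":0}
    - {"fingers":255,"dx":0,"dy":0,"dz":0.002,"ax":0,"ay":0,"az":0}
    - {"fingers":255,"dx":0,"dy":0,"dz":0.002,"ax":0,"ay":0,"az":0}
    - {"fingers":255,"dx":0,"dy":0,"dz":0.001,"ax":0,"ay":0,"az":0}
    - {"fingers":255,"dx":0,"dy":0,"dz":0,"ax":0,"ay":0,"az":0}

```text
clock: 7.35
tcp_pos: [0.671, -0.0917, 0.0855]
eef_rot: [-3.099, -0.511, 0.003]
wrist_force: [-0.4, -0.6, 0.0]
width: 0.002
grip_force: 0.0
```

Back behaved the same way. Now the right section.

play_rows:
  targets:
    - {"fingers":255,"dx":0,"dy":0,"dz":-0.01,"ax":0,"ay":0,"az":0}
    - {"fingers":255,"dx":0,"dy":0,"dz":-0.03,"ax":0,"ay":0,"az":0}
    - {"fingers":255,"dx":-0.037,"dy":-0.002,"dz":0,"ax":0,"ay":0,"az":0}
    - {"fingers":255,"dx":-0.037,"dy":-0.002,"dz":0,"ax":0,"ay":0,"az":0}
    - {"fingers":255,"dx":-0.036,"dy":-0.0015,"dz":0,"ax":0,"ay":0,"az":0}
    - {"fingers":255,"dx":0,"dy":0,"dz":0,"ax":0,"ay":0,"az":0}
    - {"fingers":255,"dx":0,"dy":0,"dz":0.02,"ax":0,"ay":0,"az":0}
    - {"fingers":255,"dx":0,"dy":0,"dz":0.007,"ax":0,"ay":0,"az":0}
    - {"fingers":255,"dx":0,"dy":0,"dz":0,"ax":0,"ay":0,"az":0}

```text
clock: 8.25
tcp_pos: [0.5654, -0.1215, 0.0985]
eef_rot: [-3.098, -0.511, 0.003]
wrist_force: [0.1, 0.5, -0.1]
width: 0.002
grip_force: 0.0
```

play_rows:
  targets:
    - {"fingers":255,"dx":0,"dy":0,"dz":0.002,"ax":0,"ay":0,"az":0}
    - {"fingers":255,"dx":0,"dy":0,"dz":0.002,"ax":0,"ay":0,"az":0}
    - {"fingers":255,"dx":0,"dy":0,"dz":0.002,"ax":0,"ay":0,"az":0}
    - {"fingers":255,"dx":0,"dy":0,"dz":0.001,"ax":0,"ay":0,"az":0}

```text
clock: 8.65
tcp_pos: [0.5664, -0.1223, 0.0934]
eef_rot: [3.099, 0.511, 0.001]
wrist_force: [-1.7, -0.0, 3.8]
width: 0.001
grip_force: 2.2
```

play_rows:
  targets:
    - {"fingers":255,"dx":0,"dy":0,"dz":0.002,"ax":0,"ay":0,"az":0}
    - {"fingers":255,"dx":0,"dy":0,"dz":0.002,"ax":0,"ay":0,"az":0}
    - {"fingers":255,"dx":0,"dy":0,"dz":0.002,"ax":0,"ay":0,"az":0}
    - {"fingers":255,"dx":0,"dy":0,"dz":0.001,"ax":0,"ay":0,"az":0}
    - {"fingers":255,"dx":0,"dy":0,"dz":0,"ax":0,"ay":0,"az":0}

```text
clock: 9.15
tcp_pos: [0.5655, -0.1217, 0.0853]
eef_rot: [-3.099, -0.511, 0.001]
wrist_force: [-0.3, 1.1, 2.0]
width: 0.001
grip_force: 1.3
```

play_rows:
  targets:
    - {"fingers":255,"dx":0,"dy":0,"dz":-0.01,"ax":0,"ay":0,"az":0}
    - {"fingers":255,"dx":0,"dy":0,"dz":-0.03,"ax":0,"ay":0,"az":0}
    - {"fingers":255,"dx":0,"dy":0,"dz":-0.04,"ax":0,"ay":0,"az":0}
    - {"fingers":255,"dx":0,"dy":0,"dz":-0.04,"ax":0,"ay":0,"az":0}
    - {"fingers":255,"dx":-0.035,"dy":0,"dz":-0.01,"ax":0,"ay":0,"az":0}
    - {"fingers":255,"dx":-0.035,"dy":0,"dz":0,"ax":0,"ay":0,"az":0}
    - {"fingers":255,"dx":-0.035,"dy":0,"dz":0,"ax":0,"ay":0,"az":0}
    - {"fingers":255,"dx":0,"dy":0,"dz":0,"ax":0,"ay":0,"az":0}
    - {"fingers":255,"dx":0,"dy":0,"dz":0,"ax":0,"ay":0,"az":0}

```text
clock: 10.05
tcp_pos: [0.4664, -0.1558, 0.216]
eef_rot: [3.099, 0.509, 0.002]
wrist_force: [0.9, -0.1, 0.1]
width: 0.003
grip_force: 0.0
```

Run:
```python
from h import *
from plant import robot
go('right',.09)
a=pickle.load(open('scene.pkl','rb'))['color']; b=robot.grab_frame('scene')['color']
s=np.s_[150:350,140:400,::-1]
cv2.imwrite('pics/s2.png',cv2.resize(np.hstack([a[s],b[s]]),None,fx=1.5,fy=1.5,interpolation=cv2.INTER_CUBIC))
f=robot.grab_frame('wrist'); cv2.imwrite('pics/w4.png',f['color'][:,:,::-1])
```

```text
10.05 [ 0.4664 -0.1558  0.216 ] F [ 0.9 -0.1  0.1] w 0.003 zax [ 0.001 -0.    -1.   ] 0.011
right tool shift [ 0.1041 -0.0006  0.1151]
```

View pics/s2.png

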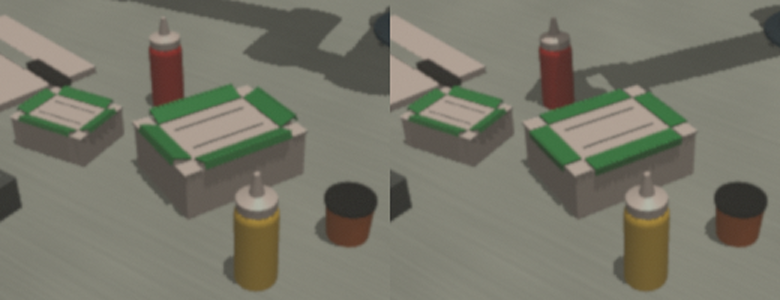

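View pics/w4.png

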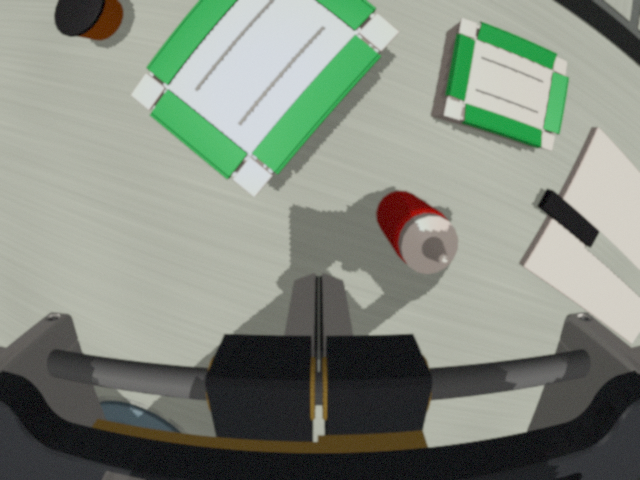

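The before/after scene crop shows all four rim sections flush with the white corners. The wrist view agrees: front (200,130), right (320,105), left (195,40), and the visible part of back at (350,5). The box, bottles and tub are where they were, and the gripper is 5 cm above the bottle tops. Handing in.

```bash
python3 -c "
from plant import robot
print(robot.hand_in())"
```

```text
the job is handed in; nothing more can be done
None
```

I pressed all four rim sections (front, left, back, right) and they look clicked shut; the box, bottles and tub did not visibly move, the arm ended clear, and I handed in at about 10 s (no verdict was returned).

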